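Aim and clamp the blow-off nozzle

ROBOT

A 7-joint arm with a two-finger parallel gripper is mounted at the origin on the work surface. World frame = base frame: x ahead of the robot, y to its left, z up, the work surface at z = 0. Lengths are in m, angles in rad, forces in N, time in s.
With the tool pointing down it reaches from about 0.425 to 1.025 m from the base axis. Payload 9.4 kg.
Tool frame: the origin (TCP) lies at the very end of the fingers, on their centre line; the grasp point (between the pads) lies 19 mm behind it; z points along the fingers, y is the line along which they close (so a half turn about z gives the same grasp; the last joint's range is limited). The gripper opens to 93 mm and grips with 3 to 60 N. Pads are 15 mm wide; open, the fingers measure 128 mm over their backs; the gripper's body (75 mm by 188 mm) begins 65 mm behind the grasp point.
Start: joints at [-1.359, 0.599, -0.003, 1.599, 0.002, 0.943, -0.08], TCP at [0.206, 0.695, 0.219] pointing down, gripper open.
Joint ranges: [-2.57, 2.57], [-0.35, 1.97], [-1.29, 1.29], [0.11, 2.56], [-1.05, 4.19], [0.11, 1.86], [-2.63, 2.63]. Speed limits (rad/s): [2.22, 2.22, 3.01, 3.01, 3.14, 3.14, 3.14].

INTERFACE

Orientations are given as a rotation vector (axis times angle).
In Python, from station import manip gives the robot as it stands.
- The arm moves only by the shell command python3 -m inch 'ROWS' [FORCE]. ROWS is JSON, a list that holds one entry, the list of rows, each a list of 5 numbers: the shift along the tool's x, y, z in cm, then the turn about the tool's z in rad, then the opening in per cent of the stroke, from 0 (shut) to 100 (fully open). In form: [[[tx, ty, tz, turn, fingers], ...]]. A call has 1 to 20 rows; each row shifts and turns the commanded pose from where the row before left it, along the tool's axes as they then stand; what a row does not reach is not made up. A row lasts 1/12 s, in which the tool goes at most 41.7 mm and 7.16 degrees, less where a joint would pass 70% of its speed; a pose out of reach is approached as far as the arm can. A call with a gripper value outside its range is refused whole. The fingers move at their own pace and stop on an object; FORCE is the grip in N (left out, the last holds). Time passes only in rows, so rows that do not move let the fingers close. It gives the time, the measured TCP pose, the force, the opening and the grip force at its end, in the units of the state.
- manip.read_state(): the state, without advancing time (a new reading comes with each control period).
- manip.get_image(name): name is "side" or "top"; returns a dict with "frame" (420x560x3 uint8, red, green, blue), "mtx" (3x3 intrinsics, pixels), "k1" (the pictures are not rectified: a ray, as slopes to the right and down, at radius r is drawn at 1 + k1 r^2 times it, then the intrinsics apply), "R" (3x3) and "t" (3): a world point X has camera coordinates R X + t. Camera axes: x right, y down, z forward; pixel columns grow to the right and rows downward; lengths in m; the calibration is good to about 2 mm. A picture is of the moment at which its call begins. There is no depth.
- manip.finish_job(): hands the job in; it is judged then, once.
The state is a dict: "time_s": time; "joint_positions": joint angles; "dq": joint speeds; "joint_torque": joint torques, N m; "tcp_pos": TCP position; "ee_rot": TCP orientation; "force": force on the tool from outside, world axes, zero at the start; "moment": the same for the moment, N m; "opening": finger opening in m; "grasp_force": force on a finger pad.
Only numpy, scipy, OpenCV 4.12 (cv2) and the standard library are available. Lean on these libraries where they do the work, as an engineer would, in place of code of your own. Each camera call takes 0.05 s, during which the arm holds its last target. There are 200 camera calls.

TASK

Push the long nozzle arm round with a fingertip until the nozzle points straight at the middle of the flanged hub (the stepped part with a hole down its middle), not the plain solid blank. Then push the black clamp lever clockwise, seen from above, until it is fully home against its stop, leaving the nozzle on its aim. Only push: do not lift the arm or the lever off their seats, and leave the parts and tools on the bench where they stand.

Things in the scene. Friction and masses are not known exactly. Their poses are not given: they have to be found in the camera images.
- station: Fixed blow-off station: green base plate 130 x 230 x 12 mm (plate from y = -170 to +60 mm) with two upright posts. Origin on the bench under the nozzle's post, z up. The nozzle's post is 60 mm across, to 53 mm high; on it the nozzle's hub, 54 mm across, to 84 mm, and a cap nut to 90 mm. The lever's post stands at (0, -105) mm.
- nozzle_pivot (a point): Point on the vertical axis about which the nozzle arm turns, 70 mm above the bench, at the height of the arm's centre line.
- nozzle_tip (a point): Point of the brass nozzle, 140 mm from the pivot axis, 70 mm above the bench; its x axis runs out along the arm, the way the nozzle points, z up. The arm is a level round steel tube 14 mm thick, open to a push from either side between 30 and 118 mm from the axis; the last 22 mm is the brass tip, 18 mm thick at its root. Beneath the tube are only the 12 mm base plate and the bench.
- nozzle (a joint): Angle of the nozzle arm, rad: 0 when it points along the station's +y, growing anticlockwise seen from above, limits -1.4 and +1.4. The swivel is stiff (about 2 N at 110 mm turns it) and stays where it is left, clamped or not. At the start it points between the two parts, within 0.3 of 0.
- nozzle_lift (a joint): Height of the nozzle arm off its seat, m: 0 when seated; it is sprung down with about 8 N and can be pulled up 12 mm, which must not be done.
- lever_pivot (a point): Point on the vertical axis of the clamp lever, 60 mm above the bench, at the height of the lever's centre line. The lever's post is 36 mm across, its hub 30 mm across and 74 mm high. The stop, which the lever meets at the end of its swing, is an upright steel pin 10 mm thick and 65 mm high, 55 mm from this axis.
- lever_tip (a point): Centre of the ball (24 mm) at the end of the black clamp lever, 105 mm from the lever's axis and 60 mm above the bench. The lever is a level round bar 12 mm thick from its hub to the ball.
- lever (a joint): Angle of the clamp lever, rad: grows clockwise seen from above, from 0 (loose) to 1.5 (home against the stop). Starts between 0 and 0.35. It stays where it is left; about 2 N at 85 mm turns it. At 0 it points 0.52 rad clockwise of the station's +x axis.
- lever_lift (a joint): Height of the clamp lever off its seat, m: 0 when seated; it is sprung down with about 8 N and can be pulled up 12 mm, which must not be done.
- hub: The target: loose aluminium flanged hub standing upright, a flange 68 mm across and 16 mm thick with a neck 42 mm across above it to 82 mm, and a 26 mm hole down its middle from the top. Origin at the middle of its underside. It stands 205 to 250 mm from the nozzle's axis, about 0.8 rad to one side or the other of the station's +y. Must not be moved.
- blank: Loose plain solid aluminium cylinder, 48 mm across and 82 mm high, on the other side of the station's +y from the hub. Origin at the middle of its underside. Must not be moved.
- wrench: Loose steel wrench 170 mm long lying flat, origin near its middle, under it. Must not be moved.
- caliper: Loose caliper 210 mm long, up to 12 mm high, lying flat, origin at the middle of its beam, under it. Must not be moved.
- oil_bottle: Loose amber oil bottle with a black cap, 52 mm across and 110 mm high, upright beyond the nozzle's end, origin at the middle of its underside. Must not be moved.
Mind the look-alikes: they are no part of the job. Leave any pink look-alike of the hub alone.

How it is judged:
On the way, in this order (a step that is already met when the one before it is completed fails the run):
1. the nozzle points at the middle of the flanged hub (y of hub in the frame of nozzle_tip between -0.01 and 0.01 m and x of hub in the frame of nozzle_tip above 0 m), for 0.2 s.
2. the clamp lever is fully home (all of step 1 and value of joint lever above 1.4 rad), for 0.2 s.
At the end, for the whole second after the job is handed in: The line of the nozzle passes within 10 mm of the hub's axis, the clamp lever is home (joint above 1.40 of 1.50 rad), arm and lever are seated and still, and the parts and tools are within 10 mm of where they stood (all of step 2 and velocity of joint nozzle between -0.05 and 0.05 rad/s and value of joint each of nozzle_lift, lever_lift below 0.003 m and distance of each of hub, blank, wrench, caliper, oil_bottle from where it was at the start of the episode below 0.01 m); the robot touches nothing.
It fails at once if the hub or the blank is shifted or lifted by more than 10 mm (distance of any of hub, blank from where it was at the start of the episode above 0.01 m).
It fails at once if the wrench, the caliper or the bottle is shifted or lifted by more than 10 mm (distance of any of wrench, caliper, oil_bottle from where it was at the start of the episode above 0.01 m).
It fails at once if the nozzle arm is pulled up off its seat by more than 5 mm (value of joint nozzle_lift above 0.005 m).
It fails at once if the clamp lever is pulled up off its seat by more than 5 mm (value of joint lever_lift above 0.005 m).
It fails at once if the lever is clamped before the nozzle is on its aim (value of joint lever above 1.4 rad and not (y of hub in the frame of nozzle_tip between -0.01 and 0.01 m and x of hub in the frame of nozzle_tip above 0 m)).
It also fails if it takes over 64 s, if anything falls off the work surface, if the arm or the gripper's body presses on something with over 40 N, if the wrist force passes 120 N, or if a joint passes its speed limit or range.

## Working session

There is one attempt and no reset: what is moved stays moved. The work goes in short steps, Python scripts to look and compute and a shell command to move; the robot and the scene stay as the last step left them, time stands still between calls to the robot, and variables do not carry over. Pictures are saved under pics/ and viewed, at most 10 in all, crops included, and the job is handed in when it is done.

```bash
mkdir -p pics; python3 - <<'E'
from station import manip
import cv2,json,numpy as np
s=manip.read_state();print({k:np.round(s[k],3).tolist() for k in s})
for n in("top","side"):
    d=manip.get_image(n);cv2.imwrite(f"pics/{n}0.png",d["frame"][:,:,::-1]);print(n,np.round(d["mtx"],1).tolist(),d["k1"],np.round(d["R"],3).tolist(),np.round(d["t"],3).tolist())
E
```

```text
{'time_s': 0.0, 'joint_positions': [-1.359, 0.6, -0.003, 1.6, 0.002, 0.943, -0.08], 'dq': [-0.001, 0.0, 0.0, -0.0, -0.0, 0.001, 0.0], 'joint_torque': [0.0, -76.509, 1.498, -25.233, -0.052, 0.017, 0.0], 'tcp_pos': [0.206, 0.695, 0.218], 'ee_rot': [-0.452, -3.109, 0.002], 'force': [-1.456, -0.348, -1.023], 'moment': [0.024, -0.005, -0.039], 'grasp_force': 0.0, 'opening': 0.093}
top [[515.0, 0.0, 277.8], [0.0, 515.0, 210.8], [0.0, 0.0, 1.0]] -0.1938805477578911 [[-0.004, -1.0, -0.024], [-0.998, 0.005, -0.069], [0.069, 0.023, -0.997]] [0.101, 0.536, 1.149]
side [[394.9, 0.0, 281.8], [0.0, 394.9, 209.1], [0.0, 0.0, 1.0]] 0.03017970926418746 [[-0.972, -0.234, 0.016], [-0.167, 0.641, -0.749], [0.165, -0.731, -0.662]] [0.531, 0.072, 0.841]
```

View pics/top0.png

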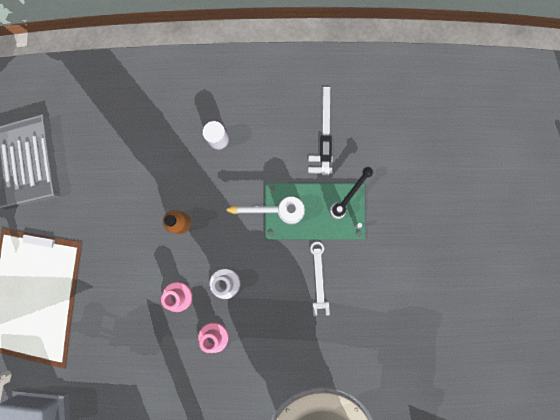

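View pics/side0.png

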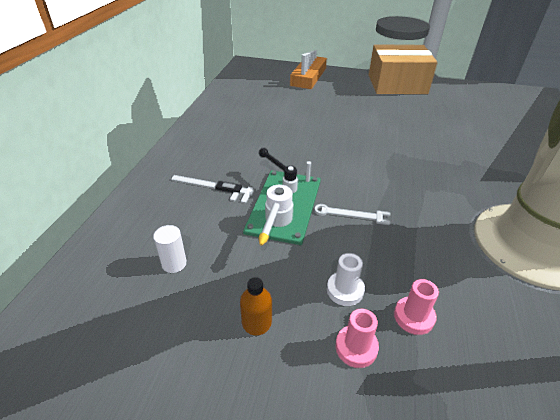

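The top view shows the grey flanged hub near (225,284), which is stepped and has a hole. The solid white blank is at (215,135), and the pink look-alikes are at (176,297) and (213,338). The nozzle runs from its cap nut at (291,209) to the brass tip at (230,210). The lever runs from (339,210) to its ball at (368,172), and the stop pin is near (360,226). The grey part fits because it is stepped, holed and not pink. I'll confirm it in one crop.

```bash
python3 - <<'E'
import cv2
a=cv2.imread("pics/top0.png")
cv2.imwrite("pics/crop0.png",cv2.resize(a[150:310,190:390],None,fx=3.75,fy=3.75,interpolation=cv2.INTER_CUBIC))
E
cat > h.py <<'E'
from station import manip
import cv2,numpy as np
def ray(d,u,v):
    K=d["mtx"];p=np.array([[[u,v]]],float)
    x,y=cv2.undistortPoints(p,K,np.array([d["k1"],0,0,0,0.]))[0,0]
    R=np.array(d["R"]);return -R.T@np.array(d["t"]),R.T@np.array([x,y,1])
def plane(d,u,v,z):
    c,r=ray(d,u,v);return c+r*(z-c[2])/r[2]
def proj(d,X):
    q=cv2.projectPoints(np.array([X],float),cv2.Rodrigues(np.array(d["R"]))[0],np.array(d["t"]),d["mtx"],np.array([d["k1"],0,0,0,0.]))[0]
    return q.ravel()
E
```

```text
(no output)
```

View pics/crop0.png

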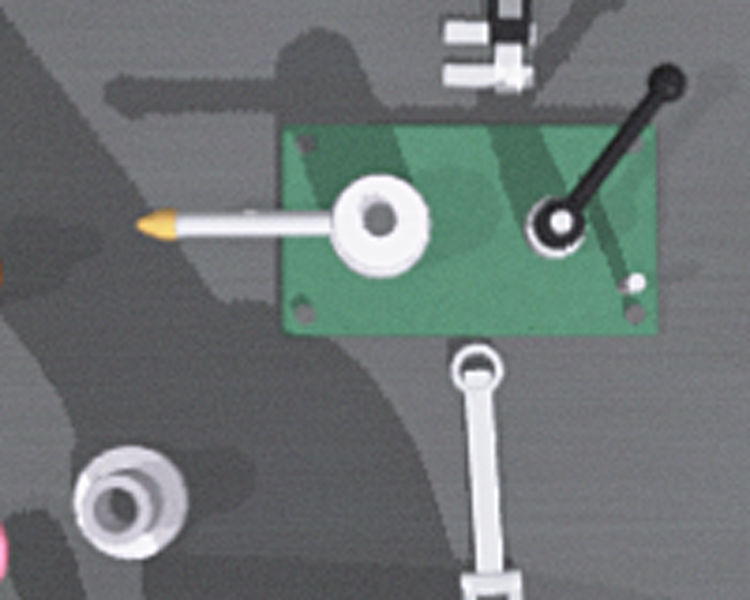

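The crop confirms the hub at crop (130,503): a flange with a stepped neck and a dark hole at (120,507). The nozzle hub circle is centred at (380,226), the tip is at (138,226), the lever axis at (561,222), the ball at (666,82) and the pin at (636,283).

```bash
python3 - <<'E'
from h import *
d=manip.get_image("top");s=manip.get_image("side")
P=lambda x,y,z:plane(d,(x+.5)/3.75-.5+190,(y+.5)/3.75-.5+150,z)
pts=dict(flange=P(131,503,.016),hole=P(121,507,.08),piv=P(380,226,.084),nut=P(380,219,.09),lev=P(561,222,.074),ball=P(666,82,.06),tip=P(138,226,.07),pin=P(636,283,.065),pL=P(280,230,.012),pR=P(658,230,.012))
for k,v in pts.items(): print(k,v.round(4),"side px",proj(s,v).round(1))
piv,lev,hub=pts['piv'],pts['lev'],pts['flange']
# edges of base plate by colour
f=d["frame"].astype(int);m=((f[...,1]>f[...,0]+25)&(f[...,1]>f[...,2]+10)).astype(np.uint8);m[:170]=0;m[250:]=0;m[:,:240]=0;m[:,390:]=0
c=max(cv2.findContours(m,0,2)[0],key=cv2.contourArea)
b=cv2.boxPoints(cv2.minAreaRect(c));w=np.array([plane(d,*q,.012)for q in b]);print(w.round(4))
n=lambda a:np.hypot(*a[:2])
an=lambda a:np.arctan2(a[1],a[0])
print("piv-lev",n(piv-lev),an(piv-lev),"hub",n(hub-piv),an(hub-piv),an(pts['hole']-piv),"tip",n(pts['tip']-piv),an(pts['tip']-piv),"ball",n(pts['ball']-lev),an(pts['ball']-lev),"pin",n(pts['pin']-lev),an(pts['pin']-lev))
# side: hub and green
print(np.linalg.norm(w[0]-w[1]),np.linalg.norm(w[1]-w[2]))
E
```

```text
flange [0.3713 0.2201 0.016 ] side px [345.9 284.6]
hole [0.3736 0.2178 0.08  ] side px [349.2 260.4]
piv [0.534  0.0686 0.084 ] side px [280.2 191.9]
nut [0.5376 0.0686 0.09  ] side px [278.6 189.4]
lev [ 0.5365 -0.0359  0.074 ] side px [289.9 167.4]
ball [ 0.6199 -0.1005  0.06  ] side px [262.5 152.2]
tip [0.5358 0.2093 0.07  ] side px [261.2 244.1]
pin [ 0.5014 -0.0801  0.065 ] side px [308.3 162.2]
pL [0.537  0.1294 0.012 ] side px [271.5 236.2]
pR [ 0.5358 -0.1012  0.012 ] side px [295.1 173. ]
[[ 0.6014  0.1277  0.012 ]
 [ 0.6002 -0.1021  0.012 ]
 [ 0.4717 -0.1001  0.012 ]
 [ 0.473   0.128   0.012 ]]
piv-lev 0.10456209138366387 1.594446178805137 hub 0.22229905422824944 2.3918889977863733 2.3926441406370795 tip 0.1406267722393448 1.5583471995912117 ball 0.10550118843121273 -0.6592428823406292 pin 0.05648263890300885 -2.2418938610632106
0.22984027450921693 0.12851780455704606
```

```bash
python3 -m inch '[[[-1.5,-1.2,0,0,0],[-3.1,-2.4,0,0,0],[-3.1,-2.4,0,0,0],[-3.1,-2.4,0,0,0],[-3.1,-2.4,0,0,0],[-3.1,-2.4,0,0,0],[-3.1,-2.4,0,0,0],[-3.1,-2.4,0,0,0],[-3.1,-2.4,0,0,0],[-3.1,-2.4,0,0,0],[-3.1,-2.4,0,0,0],[-3.1,-2.4,0,0,0],[-3.1,-2.4,0,0,0],[-3.1,-2.4,0,0,0],[-3.1,-2.4,0,0,0],[-3.1,-2.4,0,0,0],[-2.9,-2.7,0,-0.07,0],[0,0,0,-0.07,0],[0,0,0,-0.07,0],[0,0,0,-0.07,0]]]' 20
```

```text
time_s: 1.87
tcp_pos: [0.5812, 0.1663, 0.2184]
ee_rot: [-0.012, -3.141, 0.0]
force: [0.0, -0.5, 0.7]
opening: 0.0002
grasp_force: 0.0
```

```bash
python3 -m inch '[[[0,0,2.5,0,0],[0,0,3.4,0,0],[0,0,3.4,0,0],[0,0,3.4,0,0],[0,0,3,0,0],[0,0,1.1,0,0],[1,0.1,0,0,0],[1,0.1,0,0,0],[0.7,0,0,0,0],[0.3,0,0,0,0],[0.5,0.07,0,-0.05,0],[0.5,0.07,0,-0.05,0],[0.5,0.07,0,-0.05,0],[0.5,0.07,0,-0.05,0],[0.5,0.07,0,-0.05,0],[0,0,0,0,0]]]'; python3 - <<'E'
from h import *
d=manip.get_image("top");cv2.imwrite("pics/top1.png",cv2.resize(d["frame"][150:310,190:390,::-1],None,fx=3.75,fy=3.75,interpolation=2))
E
```

```text
time_s: 3.2
tcp_pos: [0.526, 0.1712, 0.0524]
ee_rot: [-0.381, 3.115, 0.001]
force: [1.8, 0.0, -0.6]
opening: 0.0005
grasp_force: 0.8
```

View pics/top1.png

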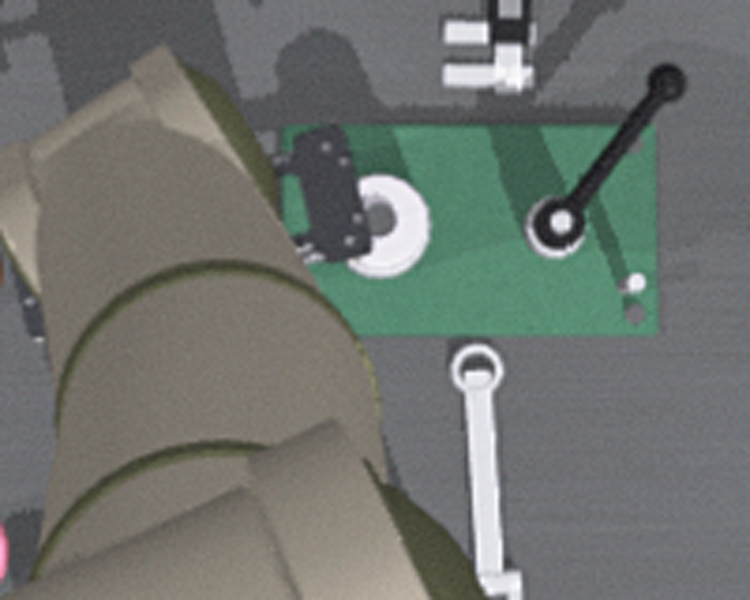

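The arm hides the tube in the top view, but the contact force of 1.8 N and the TCP position fit a nozzle angle of about 1.80 rad. I'll keep sweeping to just short of 2.39 rad, then check from the side.

```bash
python3 -m inch '[[[0.5,0.07,0,-0.05,0],[0.5,0.07,0,-0.05,0],[0.5,0.07,0,-0.05,0],[0.5,0.07,0,-0.05,0],[0.5,0.07,0,-0.05,0],[0.5,0.07,0,-0.05,0],[0.5,0.07,0,-0.05,0],[0.5,0.07,0,-0.05,0],[0.5,0.07,0,-0.05,0],[0.5,0.07,0,-0.05,0],[0.4,0.06,0,-0.04,0],[0,0,0,0,0]]]'; python3 - <<'E'
from h import *
s=manip.get_image("side");cv2.imwrite("pics/side1.png",cv2.resize(s["frame"][130:330,190:430,::-1],None,fx=3,fy=3,interpolation=2))
t=manip.read_state()["tcp_pos"];p=np.array([.535,.0685]);r=t[:2]-p;n=np.hypot(*r);print(n,np.arctan2(r[1],r[0])+np.arcsin(.0145/n))
for z,R in((.07,.0),(.07,.118),(.07,.14),(.07,.222)): print(R,(proj(s,[*(p+R*np.array([np.cos(2.394),np.sin(2.394)])),z])-[190,130])*3)
E
```

```text
time_s: 4.25
tcp_pos: [0.4753, 0.1525, 0.0513]
ee_rot: [-1.196, 2.903, -0.001]
force: [1.8, 0.6, 1.0]
opening: 0.0005
grasp_force: 1.3
0.10304634270364739 2.3276416452996336
0.0 [269.08012599 200.98749053]
0.118 [370.42162213 300.22876767]
0.14 [391.52579147 320.8922757 ]
0.222 [477.60467292 405.16211543]
```

View pics/side1.png

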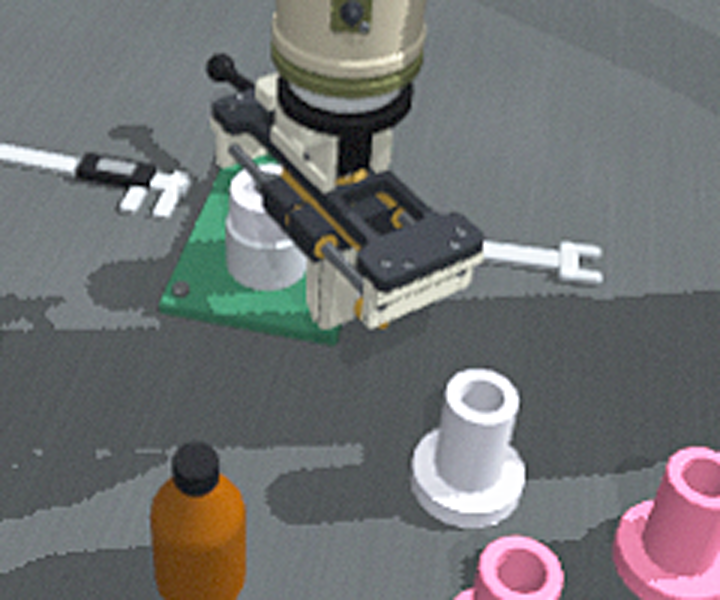

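The hub stands at (482,440). The gripper hides the nozzle except for a glint of brass at (383,322), close to the (391,321) expected on aim. I'll push the last bit, then back off, lift and look.

```bash
python3 -m inch '[[[0.4,0.05,0,-0.04,0],[0.25,0,0,-0.02,0],[0,0,0,0,0],[0,0,0,0,0],[-1,0,0,0,0],[-1.5,0,0,0,0],[0,0,-3,0,0],[0,0,-4,0,0],[0,0,-4,0,0],[0,0,-3,0,0],[0,-2,-1,0,0],[0,-4,0,0,0],[0,-4,0,0,0],[0,-4,0,0,0],[0,-4,0,0,0],[0,-2,0,0,0],[0,0,0,0,0]]]'; python3 - <<'E'
from h import *
d=manip.get_image("top");cv2.imwrite("pics/top2.png",cv2.resize(d["frame"][150:310,190:390,::-1],None,fx=3.75,fy=3.75,interpolation=2))
p=np.array([.535,.0685])
for R in(.118,.14,.222):print((proj(d,[*(p+R*np.array([np.cos(2.394),np.sin(2.394)])),.07])-[190,150])*3.75)
E
```

```text
time_s: 5.72
tcp_pos: [0.6385, 0.0293, 0.1996]
ee_rot: [1.273, -2.871, 0.001]
force: [-0.0, -0.3, 0.2]
opening: 0.0004
grasp_force: 0.0
[240.61201368 374.85428924]
[214.82815738 402.85031922]
[119.03643486 506.79125408]
```

View pics/top2.png

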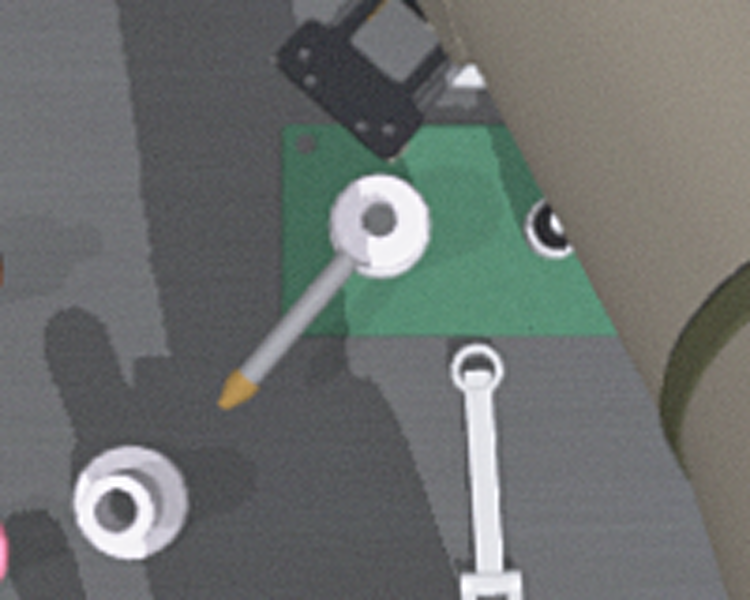

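The nozzle now points down-left, with its tip at about (220,407) against an ideal of (215,403). I'll measure its line from the brass mask.

```bash
python3 - <<'E'
from h import *
d=manip.get_image("top");f=d["frame"][235:270,240:270]
h=cv2.cvtColor(f,cv2.COLOR_RGB2HSV);m=(h[...,1]>110)&(h[...,0]>8)&(h[...,0]<35)&(h[...,2]>80)
v,u=np.nonzero(m);print(m.sum())
c=plane(d,u.mean()+240,v.mean()+235,.07);i=np.argmax(v-u);t=plane(d,u[i]+240,v[i]+235,.07)
P=lambda x,y,z:plane(d,(x+.5)/3.75-.5+190,(y+.5)/3.75-.5+150,z)
tb=P(299,320,.07)
for p in([.535,.0685],[.536,.069]):
  for q in(c,t,tb):
    r=q[:2]-p;print(q.round(4),np.hypot(*r),np.arctan2(r[1],r[0]))
  for g in([.3713,.2201],[.3736,.2178]):print("hub",np.arctan2(g[1]-p[1],g[0]-p[0]))
E
```

```text
51
[0.4402 0.1523 0.07  ] 0.12648744128102332 2.417561736574474
[0.4333 0.16   0.07  ] 0.13681221164569346 2.4093775938079918
[0.4808 0.1157 0.07  ] 0.07183391151832354 2.425092943398014
hub 2.3945518172994533
hub 2.3951191389379196
[0.4402 0.1523 0.07  ] 0.1269096147619245 2.4257328445441977
[0.4333 0.16   0.07  ] 0.13722559155251526 2.416959097141662
[0.4808 0.1157 0.07  ] 0.07226704095298583 2.439398758715686
hub 2.399233127808688
hub 2.3998685002611198
```

The aim is about 4–5 mm off, inside the 10 mm tolerance. One side view will check this independently.

```bash
python3 - <<'E'
from h import *
s=manip.get_image("side");cv2.imwrite("pics/side2.png",cv2.resize(s["frame"][170:310,240:400,::-1],None,fx=4,fy=4,interpolation=2))
p=np.array([.535,.0685])
for a in(2.36,2.395,2.415,2.44):print(a,[((proj(s,[*(p+R*np.array([np.cos(a),np.sin(a)])),.07])-[240,170])*4).round(0).tolist() for R in(.08,.118,.14,.222)])
print([((proj(s,q)-[240,170])*4).round(0).tolist() for q in([.3725,.219,.082],[.3725,.219,.016],[*p,.084])])
E
```

```text
2.36 [[243.0, 197.0], [287.0, 243.0], [314.0, 272.0], [423.0, 387.0]]
2.395 [[248.0, 195.0], [294.0, 240.0], [322.0, 268.0], [437.0, 380.0]]
2.415 [[250.0, 194.0], [298.0, 238.0], [327.0, 265.0], [445.0, 376.0]]
2.44 [[254.0, 192.0], [303.0, 236.0], [333.0, 262.0], [454.0, 370.0]]
[[440.0, 361.0], [421.0, 456.0], [159.0, 87.0]]
```

View pics/side2.png

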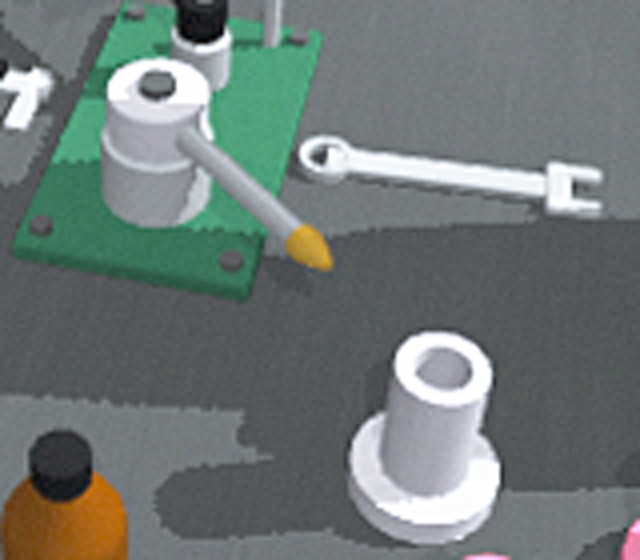

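Both views put the nozzle at about 2.415 rad and the hub at about 2.393 rad, so it overshot by about 5 mm at the hub. That's legal, but I'll nudge it back about 0.02 rad from the other side for margin.

```bash
python3 -m inch '[[[1,2,0,0,0],[1.6,3.5,0,0,0],[1.6,3.5,0,0,0],[1.6,3.5,0,0,0],[1.6,3.5,0,0,0],[1.3,3.3,0,0,0],[0,1,0,0,0],[0,0,2.5,0,0],[0,0,4,0,0],[0,0,4,0,0],[0,0,3.4,0,0],[0,0,1.1,0,0],[0,0,0,0,0],[-1,0,0,0,0],[-0.8,0,0,0,0],[0,0,0,0,0]]]'; python3 - <<'E'
from h import *
s=manip.read_state();t=s["tcp_pos"];p=np.array([.535,.0685]);r=t[:2]-p;n=np.hypot(*r)
print(n,"arm angle if touching (17mm)",np.arctan2(r[1],r[0])-np.arcsin(.017/n),s["force"])
E
```

```text
time_s: 7.2
tcp_pos: [0.4411, 0.1202, 0.0521]
ee_rot: [-1.282, 2.863, 0.001]
force: [0.4, 0.1, 0.2]
opening: 0.0008
grasp_force: 0.0
0.10716537349532101 arm angle if touching (17mm) 2.4790831204063264 [0.37384507 0.11477068 0.21337149]
```

```bash
python3 -m inch '[[[-0.4,0,0,0,0],[-0.2,0,0,0,0],[0,0,0,0,0]]]';python3 -m inch '[[[-0.2,0,0,0,0],[0,0,0,0,0]]]';python3 -m inch '[[[-0.1,0,0,0,0],[0,0,0,0,0]]]'; python3 - <<'E'
from h import *
s=manip.read_state();t=s["tcp_pos"];p=np.array([.535,.0685]);r=t[:2]-p;n=np.hypot(*r)
print(n,np.arctan2(r[1],r[0])-np.arcsin(.017/n))
E
```

```text
time_s: 7.45
tcp_pos: [0.4433, 0.1224, 0.0513]
ee_rot: [-1.282, 2.866, 0.0]
force: [0.3, 0.2, 0.6]
opening: 0.0005
grasp_force: 0.0
time_s: 7.62
tcp_pos: [0.4441, 0.1236, 0.0509]
ee_rot: [-1.282, 2.867, -0.0]
force: [-0.1, 0.4, -0.5]
opening: 0.0008
grasp_force: 0.0
time_s: 7.78
tcp_pos: [0.4446, 0.1243, 0.0506]
ee_rot: [-1.283, 2.868, -0.0]
force: [0.0, -0.1, -0.1]
opening: 0.0004
grasp_force: 0.0
0.10627190963947088 2.4280529100864583
```

```bash
for i in 1; do python3 -m inch '[[[-0.2,0,0,0,0],[0,0,0,0,0],[0,0,0,0,0]]]';python3 -m inch '[[[-0.15,0,0,0,0],[0,0,0,0,0],[0,0,0,0,0]]]'; done
```

```text
time_s: 8.03
tcp_pos: [0.4455, 0.1255, 0.0505]
ee_rot: [1.282, -2.867, 0.0]
force: [-0.5, -1.7, 0.2]
opening: 0.0005
grasp_force: 0.7
time_s: 8.28
tcp_pos: [0.4466, 0.1269, 0.0506]
ee_rot: [1.283, -2.867, 0.0]
force: [-1.2, -1.1, 0.3]
opening: 0.0004
grasp_force: 0.9
```

```bash
python3 -m inch '[[[1,0,0,0,0],[1.5,0,0,0,0],[0,0,-3,0,0],[0,0,-4,0,0],[0,0,-4,0,0],[0,0,-3,0,0],[-0.6,-2,0,0,0],[0,-4,0,0,0],[0,-4,0,0,0],[0,-4,0,0,0],[0,-4,0,0,0],[0,-4,0,0,0],[0,-2.3,0,-0.08,0],[0,0,0,0,0]]]'
python3 - <<'E'
from h import *
d=manip.get_image("top");f=d["frame"][235:270,240:270]
h=cv2.cvtColor(f,cv2.COLOR_RGB2HSV);m=(h[...,1]>110)&(h[...,0]>8)&(h[...,0]<35)&(h[...,2]>80)
v,u=np.nonzero(m);c=plane(d,u.mean()+240,v.mean()+235,.07);p=np.array([.535,.0685]);r=c[:2]-p;print(len(u),c,np.hypot(*r),np.arctan2(r[1],r[0]))
s=manip.get_image("side");cv2.imwrite("pics/side3.png",cv2.resize(s["frame"][170:310,240:400,::-1],None,fx=4,fy=4,interpolation=2))
f=s["frame"][200:245,300:330];h=cv2.cvtColor(f,cv2.COLOR_RGB2HSV);m=(h[...,1]>110)&(h[...,0]>8)&(h[...,0]<35)&(h[...,2]>80)
v,u=np.nonzero(m);c=plane(s,u.mean()+300,v.mean()+200,.07);r=c[:2]-p;print(len(u),c,np.hypot(*r),np.arctan2(r[1],r[0]))
E
```

```text
time_s: 9.45
tcp_pos: [0.6183, -0.0547, 0.1898]
ee_rot: [-1.393, 2.815, -0.004]
force: [0.2, -0.1, 0.3]
opening: 0.0001
grasp_force: 0.0
54 [0.44145998 0.15399625 0.07      ] 0.1267254639982214 2.401092475689357
90 [0.44290135 0.15307262 0.07      ] 0.1250387530538651 2.398767840898646
```

The aim is now about 2.400 rad from both views, against 2.395 rad for the hub, so it is on target. Next is the lever.

```bash
python3 -m inch '[[[0,0.6,2.5,0,0],[0,0,4,0,0],[0,0,4,0,0],[0,0,3,0,0],[0,0,1,0,0],[0,0,0,0,0],[0.9,0,0,0,0],[0.6,0,0,0,0],[0.3,0,0,0,0],[0.56,-0.13,0,0.08,0],[0.56,-0.13,0,0.08,0],[0.56,-0.13,0,0.08,0],[0.56,-0.13,0,0.08,0],[0.56,-0.13,0,0.08,0],[0.56,-0.13,0,0.08,0],[0.56,-0.13,0,0.08,0],[0.56,-0.13,0,0.08,0],[0.56,-0.13,0,0.08,0],[0.56,-0.13,0,0.08,0],[0,0,0,0,0]]]'
cat > l.py <<'E'
from h import *
s=manip.read_state();t=s["tcp_pos"];p=np.array([.5365,-.036]);r=t[:2]-p;n=np.hypot(*r)
x=cv2.Rodrigues(np.array(s["ee_rot"]))[0][:,0]
a=np.arctan2(r[1],r[0])-np.arcsin(.017/n);print("r",n,"lever world",a,"joint",-a-.525,"tool-implied",np.arctan2(x[1],x[0])+np.pi/2)
E
python3 l.py
```

```text
time_s: 11.22
tcp_pos: [0.5606, -0.1001, 0.0474]
ee_rot: [-0.183, 3.133, -0.0]
force: [0.8, 1.1, 0.9]
opening: 0.0002
grasp_force: 0.4
r 0.06844967885015638 lever world -1.4625129162816328 joint 0.9375129162816328 tool-implied -1.4539485227013222
```

```bash
python3 -m inch '[[[0.56,-0.13,0,0.08,0],[0.56,-0.13,0,0.08,0],[0.56,-0.13,0,0.08,0],[0.56,-0.13,0,0.08,0],[0.56,-0.13,0,0.08,0],[0.4,-0.1,0,0.06,0],[0,0,0,0,0]]]'; python3 l.py
python3 -m inch '[[[0.3,-0.06,0,0.04,0],[0,0,0,0,0],[0.2,0,0,0,0],[0,0,0,0,0]]]'; python3 l.py
```

```text
time_s: 11.8
tcp_pos: [0.5288, -0.105, 0.0469]
ee_rot: [0.53, 3.094, 0.001]
force: [1.2, -0.7, 0.2]
opening: 0.0003
grasp_force: 0.5
r 0.06939881068058859 lever world -1.9299766997636347 joint 1.4049766997636346 tool-implied 4.373237497320848
time_s: 12.13
tcp_pos: [0.5236, -0.104, 0.046]
ee_rot: [0.59, 3.085, -0.0]
force: [4.0, -0.4, 1.9]
opening: 0.0007
grasp_force: 1.6
r 0.0692572593108675 lever world -2.006016451871591 joint 1.4810164518715911 tool-implied 4.334586116500223
```

```bash
python3 -m inch '[[[0.2,0,0,0,0],[0,0,0,0,0],[0.1,0,0,0,0],[0,0,0,0,0]]]'; python3 l.py
```

```text
time_s: 12.47
tcp_pos: [0.5211, -0.1031, 0.0458]
ee_rot: [0.591, 3.084, -0.0]
force: [3.4, -3.6, 2.0]
opening: 0.0008
grasp_force: 2.6
r 0.06879747442936769 lever world -2.0459166630091814 joint 1.5209166630091815 tool-implied 4.333426502109842
```

```bash
python3 -m inch '[[[0.2,0,0,0,0],[0,0,0,0,0]]]'; python3 l.py; python3 -m inch '[[[-1,0,0,0,0],[-2,0,0,0,0],[0,0,-3,0,0],[0,0,-4,0,0],[0,0,-4,0,0],[0,0,-4,0,0],[-4,0,0,0,0],[-4,0,0,0,0],[-4,0,0,0,0],[-4,0,0,0,0],[0,0,0,0,0],[0,0,0,0,0]]]'; python3 - <<'E'
from h import *
d=manip.get_image("top");cv2.imwrite("pics/top3.png",cv2.resize(d["frame"][150:310,190:390,::-1],None,fx=3.75,fy=3.75,interpolation=2))
s=manip.get_image("side");cv2.imwrite("pics/side4.png",cv2.resize(s["frame"][130:310,220:400,::-1],None,fx=3.3,fy=3.3,interpolation=2))
E
```

```text
time_s: 12.63
tcp_pos: [0.5206, -0.1028, 0.046]
ee_rot: [0.592, 3.081, -0.0]
force: [6.7, -4.9, 1.2]
opening: 0.0005
grasp_force: 4.1
r 0.06867361297767959 lever world -2.0547780111503204 joint 1.5297780111503205 tool-implied 4.332993521125473
time_s: 13.63
tcp_pos: [0.6951, -0.1724, 0.1937]
ee_rot: [-0.591, -3.082, -0.0]
force: [-0.5, -0.5, 0.3]
opening: 0.0006
grasp_force: 0.0
```

View pics/top3.png

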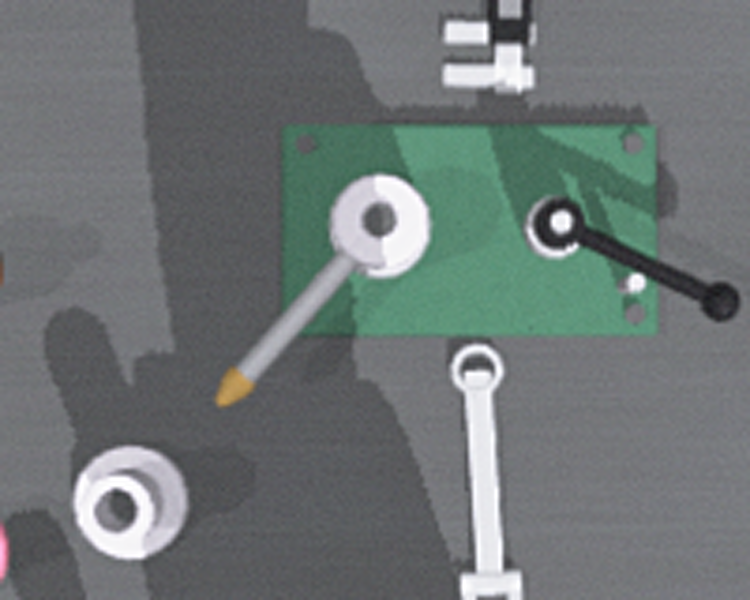

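View pics/side4.png

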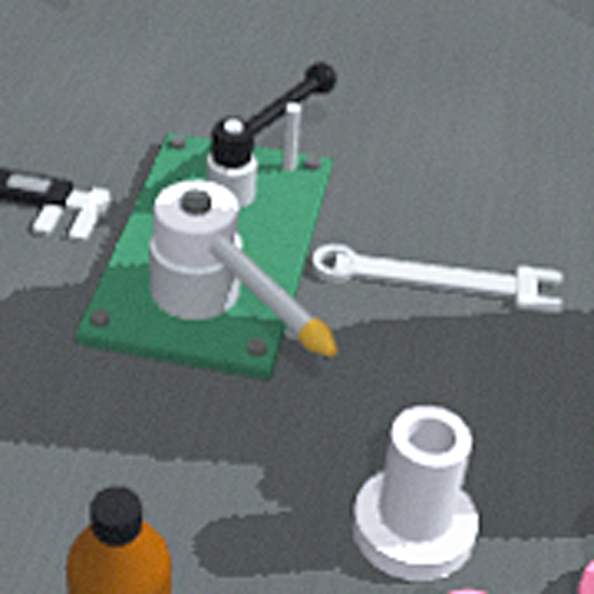

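The ball at (720,300) puts the lever at about −2.03 rad, which is a joint value of about 1.5, resting against the pin at (636,283). The nozzle tip at (217,405) is on the line to the hub, expected at (215,403). Nothing else has moved and the robot is clear.

```bash
python3 -c "
from station import manip
print(manip.finish_job())"
```

```text
the job is handed in; nothing more can be done
None
```

The job is handed in at about 14 s of the 64 s allowed: by the camera measurements the nozzle's line passes about 1 mm from the flanged hub's axis and the lever is home at about 1.5 rad, with no part or tool seen to move; the hand-in returned no verdict.

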